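# Set up the sweet-shop scale and tare a box

## Robot

A 6-joint arm with a two-finger parallel gripper is mounted at the origin on the work surface. World frame = base frame: x ahead of the robot, y to its left, z up, the work surface at z = 0. Lengths are in mm, angles in degrees, forces in N, time in s.
With the tool pointing down it reaches from about 300 to 850 mm from the base axis. Payload 4.2 kg.
Tool frame: the origin (TCP) lies at the very end of the fingers, on their centre line; the grasp point (between the pads) lies 19 mm behind it (env.grip_depth is the distance from the TCP to the grasp point, in mm); y points along the fingers, z is the direction in which the jaws open and shut, and the axes are right-handed (so a half turn about y gives the same grasp; the last joint's range is limited). The gripper opens to 91 mm and grips with 3 to 60 N. Pads are 32 mm wide; open, the fingers measure 118 mm over their backs; the gripper's body (76 mm by 178 mm) begins 60 mm behind the grasp point.
Start: joints at [-76.834, 18.312, 89.639, -0, 72.044, -1.146], TCP at [142.148, -557.169, 213.976] pointing down, gripper open.
Joint ranges: [-177.97, 177.97], [-48.28, 115.42], [12.27, 149.76], [-77.06, 257.06], [2.81, 150.46], [-146.56, 146.56]. Speed limits (degrees/s): [147.25, 147.25, 180, 180, 180, 180].

## Interface

Orientations are given as [roll, pitch, yaw] about the fixed x, y, z axes, in that order (R = Rz(yaw) Ry(pitch) Rx(roll)).
In Python, from workcell import state, imaging, job, env gives the robot as it stands.
- The arm moves only by the shell command python3 -m pendant 'ROWS' [FORCE]. ROWS is JSON, a list of rows, each an object with "delta_pos": the shift along the tool's x, y, z in cm, a list of three; "twist": the turn, a rotation vector about the tool's x, y, z in degrees, a list of three; "grip": the opening in per cent of the stroke, from 0 (shut) to 100 (fully open). In form: [{"delta_pos": [tx, ty, tz], "twist": [wx, wy, wz], "grip": grip}, ...]. A call has exactly 5 rows; each row is the pose to reach, as a shift and turn from the pose commanded when the call began, along the tool's axes at that moment; what a row does not reach only later rows make up. A row lasts 1/10 s, in which the tool goes at most 50 mm and 8.59 degrees, less where a joint would pass 70% of its speed; a pose out of reach is approached as far as the arm can. A call with a gripper value outside its range is refused whole. The fingers move at their own pace and stop on an object; FORCE is the grip in N (left out, the last holds). Time passes only in rows, so rows that repeat a pose let the fingers close, or fill a call up. It gives the time, the measured TCP pose, the force and the opening at its end, in the units of the state.
- state(): the state, without advancing time (a new reading comes with each control period).
- imaging.grab_frame(name): name is "side" or "top"; returns (picture, depth): 384x512x3 uint8, red, green, blue; 384x512 float32, mm along the optical axis (not along the pixel's ray), 0 where there is no reading.
- imaging.camera_info(name): a dict with "fx", "fy", "cx", "cy" (pixels), "k1" (the pictures are not rectified: a ray, as slopes to the right and down, at radius r is drawn at 1 + k1 r^2 times it, then the intrinsics apply), "R" (3x3) and "t" (3): a world point X has camera coordinates R X + t. Camera axes: x right, y down, z forward; pixel columns grow to the right and rows downward; lengths in mm; the calibration is good to about 2 mm. A picture is of the moment at which its call begins. camera_info takes no time and is no camera call.
- job.job_done(): hands the job in, once; it reports no verdict.
The state is a dict: "time_s": time; "qpos": joint angles; "qvel": joint speeds; "effort": joint torques, N m; "ee_pos": TCP position; "ee_rot": TCP orientation; "force": force on the tool from outside, world axes, zero at the start; "torque": the same for the moment, N m; "gripper_width": finger opening in mm.
Only numpy, scipy, OpenCV 4.12 (cv2) and the standard library are available. Lean on these libraries where they do the work, as an engineer would, in place of code of your own. Each camera call takes 0.05 s, during which the arm holds its last target.

## Task

Get the counter scale ready for filling a customer's box: raise its folded-down display until it stays leaning back about 15 degrees past upright, then stand the empty open box across the middle of the pan, long side from left to right, lowering it rather than dropping it, and, with the box let go, press the blue tare key. Leave the other things on the counter where they are.

Things in the scene. Friction and masses are not known exactly. Their poses are not given: they have to be found in the camera images.
- scale: Portable counter scale, fixed to the counter, cream shell 260 (x) by 260 (y) mm. Origin: centre of its underside on the counter. Its front (keypad) faces its own -x, roughly towards the robot; +x is its rear; z up. Its low front ledge with the dark keypad (x -130 to -80 mm) is 38 mm high, the deck behind it 46 mm.
- pan_middle (a point): Middle of the top face of the flat steel pan, 58 mm above the counter; axes as the scale. The pan is 150 (x) by 220 (y) mm, with no rim, and does not move. While the display is folded down it covers the pan.
- screen (a joint): Opening angle of the display head about its hinge, rad: 0 = folded flat over the pan, 1.571 = upright, larger = leaning back away from the keypad, end stop 2.3. 15 degrees past upright is 1.833. Starts between 0.05 and 0.4. The stiff hinge stays where it is left; raising takes 4 to 7 N at the grab bar.
- screen_hinge (a point): Middle of the hinge line, at the rear of the scale, 115 mm behind the pan's middle and 75 mm above the counter; the line runs along the scale's y; axes as the scale. The display head is a dark flat panel 220 mm wide (along the hinge), 18 mm thick, reaching to 150 mm from the hinge, screen on its underside when folded.
- screen_bar (a point): Middle of the steel grab bar on the display head's free edge: round, 12 mm thick, 110 mm long, a leg at each end, parallel to the hinge and 190 mm from it, with 34 mm free between it and the panel's edge. Its axes turn with the head: y along the bar, +x towards the hinge. Folded flat, its centre is 37 mm above the keypad.
- tare_key (a joint): Travel of the tare key, m: 0 = up, 0.004 = fully down. Springs back by itself. Fully down takes 4.2 N.
- tare_top (a point): Middle of the top face of the tare key: round, blue, 28 mm across, at the right-hand part of the keypad (scale x -103, y -60 mm), top 46 mm above the counter when up. Pressed straight down.
- box: The empty sweet box: open-topped tray, red outside and white inside, 170 (own x) by 60 (own y) by 45 mm high, walls 3 mm, light (50 to 100 g). Origin: centre of its underside. It starts upright on the counter to the left or right of the scale.
- jar: Bystander: closed green jar with a steel cap, 68 mm across, 110 mm high, on the counter at the other side of the scale from the empty box. Origin: centre of its underside.
- full_box: Bystander: filled, closed red sweet box 130 (x) by 190 (y) by 45 mm high on the counter to the rear left. Origin: centre of its underside.
- spatula: Bystander: serving spatula lying on the counter to the rear right, about 280 mm long along its own x. Origin: on its underside.

How it is judged (in metres and radians):
On the way, in this order (a step that is already met when the one before it is completed fails the run):
1. the display is let go and stays 15 degrees past upright, give or take 6 degrees (1.728 to 1.937 rad) (value of joint screen between 1.728 and 1.937 rad and contact force between the fingers and anything else below 0.05 N), for 0.3 s.
2. the empty box stands let go and at rest on the pan, its centre within 30 mm of the pan's middle and its long side within 0.2 rad of left to right (horizontal distance between box and pan_middle below 0.03 m and angle between the x axis of box and the y axis of scale, either way round below 0.2 rad and z of box in the frame of pan_middle between -0.004 and 0.004 m and angle between box's own z axis and vertical below 0.08 rad and linear speed of box below 0.03 m/s and contact force between the fingers and box below 0.05 N), for 0.3 s.
3. the tare key is pressed at least 3 mm while the box stands so, untouched (all of step 2 and value of joint tare_key above 0.003 m), for 0.04 s.
At the end, for the whole second after the job is handed in: Display still at 15 +/- 6 degrees past upright (joint 1.728 to 1.937 rad); empty box upright, at rest and released on the pan, centre within 30 mm of the pan's middle, long side within 0.2 rad of the scale's left-right line; tare key up again (under 1 mm) (all of step 2 and value of joint screen between 1.728 and 1.937 rad and value of joint tare_key below 0.001 m and velocity of joint screen between -0.05 and 0.05 rad/s); the robot touches nothing.
It fails at once if the jar is moved by more than 30 mm (distance of jar from where it was at the start of the episode above 0.03 m).
It fails at once if the filled, closed box is moved by more than 30 mm (distance of full_box from where it was at the start of the episode above 0.03 m).
It fails at once if the spatula is moved by more than 30 mm (distance of spatula from where it was at the start of the episode above 0.03 m).
It fails at once if the empty box is dropped onto the pan (faster than 0.6 m/s within 40 mm of its top face) (linear speed of box above 0.6 m/s and z of box in the frame of pan_middle below 0.04 m and horizontal distance between box and pan_middle below 0.09 m).
It also fails if it takes over 72 s, if anything falls off the work surface, if the arm or the gripper's body presses on something with over 40 N, if the wrist force passes 120 N, or if a joint passes its speed limit or range.

## Working session

There is one attempt and no reset: what is moved stays moved. The work goes in short steps, Python scripts to look and compute and a shell command to move; the robot and the scene stay as the last step left them, time stands still between calls to the robot, and variables do not carry over. Pictures are saved under pics/ and viewed, and the job is handed in when it is done.

```bash
ls; mkdir -p pics
cat > h.py <<'E'
import numpy as np, cv2
from workcell import state, imaging, job, env
from scipy.spatial.transform import Rotation as Ro
def grab(n,f):
    p,d=imaging.grab_frame(n); cv2.imwrite('pics/%s.png'%f,p[:,:,::-1]); np.save('pics/%s.npy'%f,d); return p,d
def px2w(n,u,v,d=None,z=None):
    c=imaging.camera_info(n); K=np.array([[c['fx'],0,c['cx']],[0,c['fy'],c['cy']],[0,0,1.]])
    uv=np.array([[[u,v]]],float)
    s=cv2.undistortPoints(uv,K,np.array([c['k1'],0,0,0.]))[0,0]
    R=np.array(c['R']);t=np.array(c['t'])
    r=R.T@np.array([s[0],s[1],1]); o=-R.T@t
    if d is not None: return o+r*d
    return o+r*(z-o[2])/r[2]
def w2px(n,X):
    c=imaging.camera_info(n); K=np.array([[c['fx'],0,c['cx']],[0,c['fy'],c['cy']],[0,0,1.]])
    R=np.array(c['R']);t=np.array(c['t'])
    return cv2.projectPoints(np.array([X],float),cv2.Rodrigues(R)[0],t.reshape(3,1),K,np.array([c['k1'],0,0,0.]))[0][0,0]
def go(X,rpy=None):
    "delta in cm/tool axes from current measured pose, to X (mm)"
    s=state(); R=Ro.from_euler('xyz',s['ee_rot'],degrees=True)
    d=R.inv().apply(np.array(X)-np.array(s['ee_pos']))/10
    w=None
    if rpy is not None: w=(R.inv()*Ro.from_euler('xyz',rpy,degrees=True)).as_rotvec(degrees=True)
    return d.round(2),w
E
python3 - <<'E'
from h import *
print(state(), env.grip_depth)
for n in('side','top'):
    print(imaging.camera_info(n)); grab(n,n+'0')
R=Ro.from_euler('xyz',state()['ee_rot'],degrees=True).as_matrix();print(R.round(3))
E
```

```text
pics
{'time_s': 0.0, 'qpos': array([-7.68350608e+01,  1.83509234e+01,  8.97044292e+01, -1.02331624e-03,
        7.20449187e+01, -1.14677114e+00]), 'qvel': array([-0.07428693,  0.03399008,  0.04128999,  0.06160906,  0.00122617,
       -0.00903857]), 'effort': array([-1.29745280e-03, -4.12461984e+01, -2.31970811e+01,  7.26407859e-02,
        4.54454182e-02, -1.27545050e-04]), 'ee_pos': array([ 142.01201615, -556.67443332,  213.14087898]), 'ee_rot': array([-9.01002707e+01,  1.03405861e-03, -1.65687974e+02]), 'force': array([-0.41433546, -0.1436997 ,  0.35780746]), 'torque': array([-0.02627786,  0.01063267, -0.02240607]), 'gripper_width': 91.35353950482005} 18.8
{'fx': 406.40852363779146, 'fy': 406.40852363779146, 'cx': 252.14619228226738, 'cy': 189.12137248939425, 'k1': -0.10937285416011884, 'R': array([[ 0.99656451, -0.08183906, -0.0127097 ],
       [-0.05537912, -0.54436903, -0.83701584],
       [ 0.06158183,  0.83484413, -0.54703104]]), 't': array([-568.74515984,  103.10120044, 1057.74440288])}
{'fx': 408.57607862960236, 'fy': 408.57607862960236, 'cx': 255.7404906874824, 'cy': 198.00383637083218, 'k1': -0.052748784922314794, 'R': array([[-0.0228038 , -0.99947723, -0.02291837],
       [-0.99674344,  0.02450305, -0.07682519],
       [ 0.0773466 ,  0.02109183, -0.99678114]]), 't': array([  29.26109467,  591.90167757, 1112.71707748])}
[[-0.969 -0.     0.247]
 [-0.247  0.002 -0.969]
 [-0.    -1.    -0.002]]
```

View pics/side0.png

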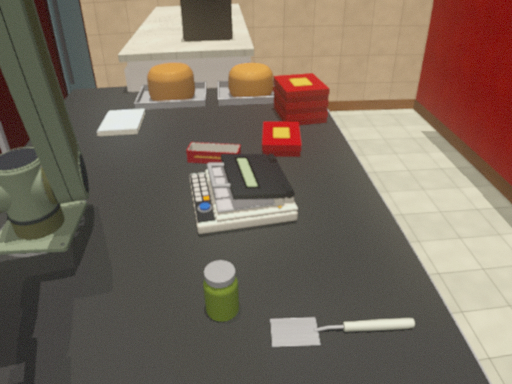

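View pics/top0.png

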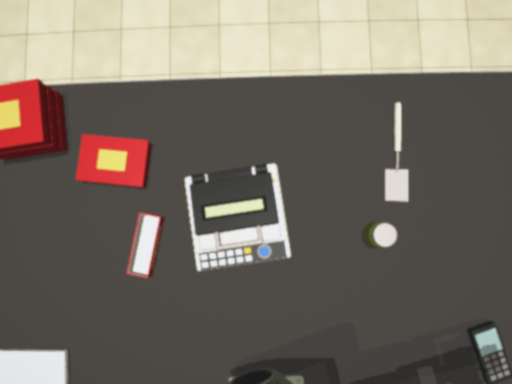

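Run:
```python
import cv2,numpy as np
a=cv2.imread('pics/top0.png')[150:290,110:310]; cv2.imwrite('pics/c1.png',cv2.resize(a,(800,560),interpolation=cv2.INTER_CUBIC))
a=cv2.imread('pics/side0.png')[130:250,170:310]; cv2.imwrite('pics/c2.png',cv2.resize(a,(700,600),interpolation=cv2.INTER_CUBIC))
```

```text
(no output)
```

View pics/c1.png

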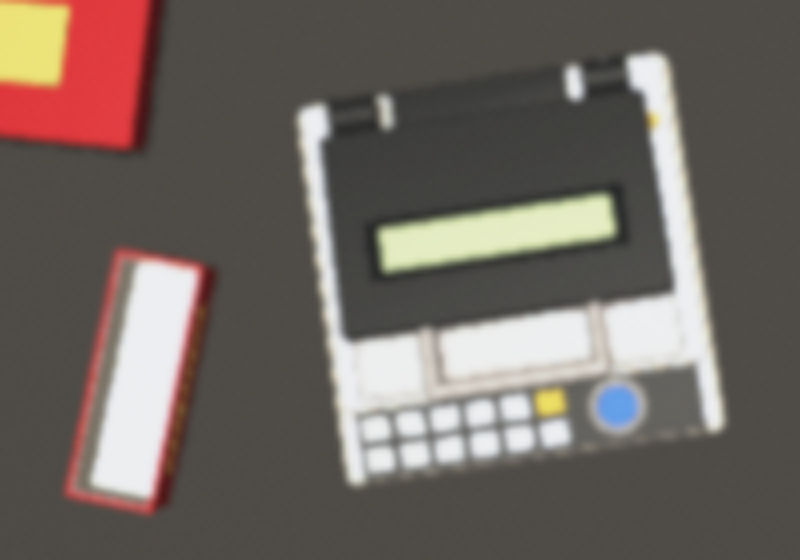

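View pics/c2.png

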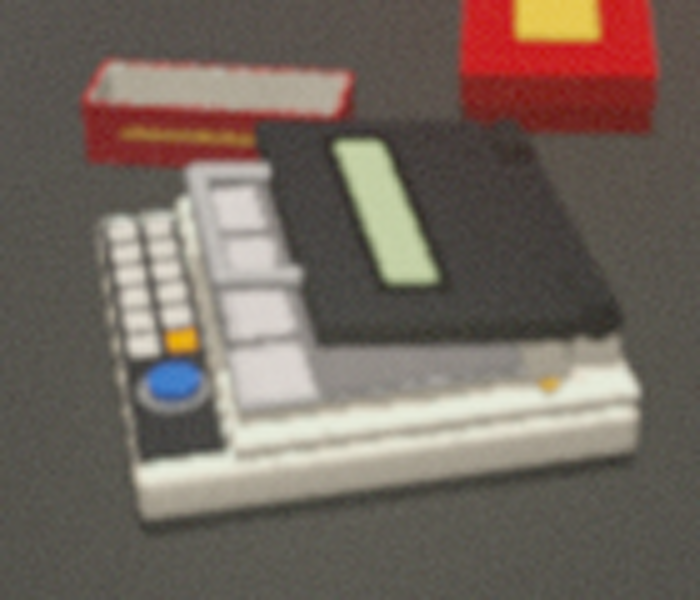

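Run:
```python
from h import *
T=lambda u,v,z:px2w('top',110+u/4-.4,150+v/4-.4,z=z).round(1)
fl,fr,rr,rl=T(350,484,38),T(722,428,38),T(664,55,46),T(298,108,46)
print(fl,fr,rr,rl,'ctr',(fl+fr+rr+rl)/4)
f=(fl+fr)/2;r=(rl+rr)/2;print(np.linalg.norm(fr-fl),np.linalg.norm(r-f),np.degrees(np.arctan2(*(r-f)[1::-1])),np.degrees(np.arctan2(*(fl-fr)[1::-1]))-90)
print('key',T(617,405,46), 'side', px2w('side',170+175/5-.4,130+378/5-.4,z=46))
d=np.load('pics/top0.npy')
for u,v in((430,385),(518,374),(605,360),(500,170),(480,280)):
    U,V=110+u/4-.4,150+v/4-.4
    print('bar',px2w('top',U,V,d=d[int(round(V)),int(round(U))]).round(1))
b=[T(118,250,45),T(212,266,45),T(158,512,45),T(68,494,45)]
print(b,np.mean(b,0)); l=(b[0]+b[1]-b[2]-b[3])/2;print(np.linalg.norm(l),np.degrees(np.arctan2(l[1],l[0])))
print('jar',px2w('top',384,235,z=110),'full',px2w('top',113,160,z=45))
# depth cloud for head plane
P=[]
for U in range(200,275):
  for V in range(180,232):
    if d[V,U]>0:P.append(np.r_[px2w('top',U,V,d=d[V,U])])
P=np.array(P);np.save('cloud.npy',P)
```

```text
[397.  179.1  38. ] [429.6 -74.6  38. ] [684.5 -41.8  46. ] [654.5 210.5  46. ] ctr [541.4  68.3  42. ]
255.7859456655115 258.3270214282664 7.141530480023423 7.322280642950901
key [447.1  -3.9  46. ] side [446.69498266  -3.72227044  46.        ]
bar [465.5 115.3 105.8]
bar [471.3  58.7 105.9]
bar [479.    2.8 106.2]
bar [604.   68.8  91.2]
bar [532.   82.1 103.6]
[array([559.8, 336.3,  45. ]), array([547.3, 271. ,  45. ]), array([381. , 309.5,  45. ]), array([394.1, 371.6,  45. ])] [470.55 322.1   45.  ]
170.05178622995993 -12.532462242857063
jar [ 483.25345178 -310.85929017  110.        ] full [706.7578007  410.30055675  45.        ]Traceback (most recent call last):
  File "<stdin>", line 18, in <module>
  File "h.py", line 7, in px2w
    c=imaging.camera_info(n); K=np.array([[c['fx'],0,c['cx']],[0,c['fy'],c['cy']],[0,0,1.]])
ValueError: time passes only in moves, steps and waits
```

```bash
python3 - <<'E'
import json
from workcell import imaging
o={}
for n in('side','top'):
    c=imaging.camera_info(n); o[n]={k:(v.tolist() if hasattr(v,'tolist') else v) for k,v in c.items()}
json.dump(o,open('cam.json','w'))
E
sed -i "s/c=imaging.camera_info(n);/c=CAM[n];/; s/^def grab/import json\nCAM=json.load(open('\.\/cam.json'))\ndef grab/" h.py
python3 - <<'E'
from h import *
d=np.load('pics/top0.npy')
C=np.array([541.4,68.3]);a=np.radians(7.2)
def sc(P): 
    q=P[:,:2]-C; return np.c_[q@[np.cos(a),np.sin(a)],q@[-np.sin(a),np.cos(a)],P[:,2]]
P=np.array([px2w('top',U,V,d=d[V,U]) for U in range(185,295,1) for V in range(160,275,1) if d[V,U]>0])
S=sc(P)
# profile along scale x for |y|<40 and 55..
for lo,hi in((-45,45),(60,100)):
  print(lo,hi)
  for x in range(-130,140,8):
    m=(abs(S[:,0]-x)<4)&(S[:,1]>lo)&(S[:,1]<hi)
    if m.sum()>3: print(x,m.sum(),np.percentile(S[m,2],[10,50,90]).round(1))
m=(S[:,0]>-25)&(S[:,0]<90)&(abs(S[:,1])<90)
k=np.linalg.lstsq(np.c_[S[m][:,:2],np.ones(m.sum())],S[m,2],rcond=None)[0];print(k,np.degrees(np.arctan(-k[0])))
th=np.arctan(-k[0]); # top plane: z=k0 x+k2 ; passes hinge offset 9/cos
print('h',(75+9/np.cos(th)-k[2])/k[0],th)
E
```

```text
-45 45
-130 63 [-0.4 28.8 39.1]
-122 97 [36.6 39.7 41.5]
-114 98 [37.2 39.8 43. ]
-106 98 [36.8 39.2 42. ]
-98 98 [36.6 39.5 41.9]
-90 95 [36.8 39.5 42.2]
-82 74 [35.8 38.7 42.9]
-74 110 [102.8 105.1 107.9]
-66 116 [ 57.5  61.7 106.9]
-58 101 [56.7 59.2 62.4]
-50 100 [56.9 59.4 62. ]
-42 99 [56.5 59.2 61.5]
-34 111 [ 57.   61.9 102.8]
-26 108 [101.  103.3 105.7]
-18 110 [100.2 102.3 104.4]
-10 104 [ 98.5 101.6 103.8]
-2 109 [ 97.7 100.3 102.3]
6 107 [ 96.9  99.8 102.1]
14 107 [ 96.8  99.4 101.5]
22 105 [ 95.6  98.1 100.5]
30 105 [94.3 97.2 99.5]
38 101 [92.7 95.  97.3]
46 104 [92.  94.1 96. ]
54 105 [89.9 92.6 95.5]
62 100 [89.3 91.4 93.9]
70 106 [88.4 90.8 93.2]
78 99 [87.4 90.  92.4]
86 99 [85.6 87.9 90.6]
94 104 [85.5 87.7 90.1]
102 93 [82.7 85.3 88.1]
110 104 [81.1 83.5 86.4]
118 93 [79.5 81.9 84.7]
126 31 [77.9 81.  83.4]
134 10 [0.1 3.  5.1]
60 100
-130 28 [-0.3 31.5 37.9]
-122 45 [37.8 40.3 41.7]
-114 41 [37.3 40.2 41.5]
-106 44 [36.5 39.4 41.5]
-98 42 [37.  39.9 43.1]
-90 42 [37.6 40.  42.7]
-82 41 [35.1 39.1 44.4]
-74 33 [45.5 56.7 61.6]
-66 38 [56.2 59.  61.1]
-58 39 [57.  59.8 62.7]
-50 38 [56.5 59.6 62.6]
-42 40 [56.4 59.6 63.4]
-34 46 [ 58.5  93.6 102.5]
-26 49 [100.6 102.8 105.1]
-18 46 [100.1 102.2 105.3]
-10 47 [ 98.6 100.9 104.1]
-2 49 [ 98.4 100.9 103.3]
6 46 [ 97.8 100.  102.5]
14 47 [ 96.6  99.  100.9]
22 45 [ 95.5  98.  100.3]
30 45 [ 95.   97.1 100. ]
38 46 [92.8 95.6 97.8]
46 47 [91.1 93.9 96.9]
54 44 [90.6 92.9 95.2]
62 46 [89.1 91.4 93.9]
70 46 [88.2 90.6 93. ]
78 44 [87.1 89.4 91.5]
86 46 [86.3 88.5 91. ]
94 45 [85.2 87.6 89.9]
102 41 [81.3 85.6 87.2]
110 49 [69.  87.  89.8]
118 40 [47.8 86.5 89. ]
126 16 [46.8 80.6 86.3]
134 6 [0.4 2.7 5.2]
[-1.35733216e-01  1.72592552e-03  1.00306463e+02] 7.729702003831555
h 119.52811580626935 0.13490875016486398
```

Run:
```python
from h import *
R=Ro.from_euler('z',82.9,degrees=True)*Ro.from_euler('xyz',state()['ee_rot'],degrees=True)
print(go([469,59,180]),R.as_euler('xyz',degrees=True), state()['qpos'])
```

```text
(array([-46.9 ,   3.4 , -51.57]), None) [-9.00897159e+01  6.89359166e-04 -8.27859864e+01] [-7.68336587e+01  1.83462478e+01  8.96991314e+01 -1.16444210e-03
  7.20443325e+01 -1.14731296e+00]
```

```bash
python3 -m pendant '[{"delta_pos":[-3,0,-3.3],"twist":[0,-6,0],"grip":100},{"delta_pos":[-6,0,-6.6],"twist":[0,-12,0],"grip":100},{"delta_pos":[-9.1,0,-10],"twist":[0,-18,0],"grip":100},{"delta_pos":[-12.2,0,-13.4],"twist":[0,-24,0],"grip":100},{"delta_pos":[-15.3,0,-16.8],"twist":[0,-30,0],"grip":100}]'; python3 -c "
from h import *
print(go([469,59,180],[-90,0,-82.8]))"
```

```text
time_s: 0.6
ee_pos: [249.2, -354.7, 213.6]
ee_rot: [-90.0, 0.0, -135.5]
force: [1.6, -0.2, -0.7]
gripper_width: 91.2
(array([-44.68,   3.38, -14.09]), array([ 1.20552189e-02, -5.26819756e+01, -2.34638683e-02]))
```

```bash
python3 -m pendant '[{"delta_pos":[-4.5,0,-1.4],"twist":[0,-6,0],"grip":100},{"delta_pos":[-9,0,-2.8],"twist":[0,-12,0],"grip":100},{"delta_pos":[-13.5,0,-4.2],"twist":[0,-18,0],"grip":100},{"delta_pos":[-18,0,-5.6],"twist":[0,-24,0],"grip":100},{"delta_pos":[-22.5,0,-7],"twist":[0,-30,0],"grip":100}]'; python3 -c "
from h import *
print(go([469,59,180],[-90,0,-82.8]))"
```

```text
time_s: 1.1
ee_pos: [361.3, -147.4, 213.9]
ee_rot: [-90.0, -0.0, -105.5]
force: [1.7, -1.0, -0.1]
gripper_width: 91.1
(array([-22.77,   3.39,   4.88]), array([-1.17224416e-02, -2.26570288e+01,  1.03937421e-02]))
```

```bash
python3 -m pendant '[{"delta_pos":[-4.5,0,1],"twist":[0,-4.6,0],"grip":100},{"delta_pos":[-9,0.5,2],"twist":[0,-9.2,0],"grip":100},{"delta_pos":[-13.5,1.5,3],"twist":[0,-13.8,0],"grip":100},{"delta_pos":[-18,2.5,4],"twist":[0,-18.4,0],"grip":100},{"delta_pos":[-22.7,3.4,4.9],"twist":[0,-22.7,0],"grip":100}]';python3 -m pendant '[{"delta_pos":[0,0,0],"twist":[0,0,0],"grip":100},{"delta_pos":[0,0,0],"twist":[0,0,0],"grip":100},{"delta_pos":[0,0,0],"twist":[0,0,0],"grip":100},{"delta_pos":[0,0,0],"twist":[0,0,0],"grip":100},{"delta_pos":[0,0,0],"twist":[0,0,0],"grip":100}]'; python3 -c "
from h import *
print(go([469,59,82],[-90,0,-82.8]))
print(state()['qpos'])
grab('side','s1');grab('top','t1')"
```

```text
time_s: 1.6
ee_pos: [469.8, 57.8, 179.3]
ee_rot: [-90.0, -0.0, -82.8]
force: [0.6, -0.6, 0.3]
gripper_width: 91.0
time_s: 2.1
ee_pos: [469.3, 54.9, 180.3]
ee_rot: [-90.0, -0.0, -83.1]
force: [0.9, 0.1, 0.8]
gripper_width: 91.0
(array([-0.41,  9.83,  0.02]), array([-0.03341934, -0.30630955,  0.01365082]))
[ 5.28744469e+00  1.05848505e+01  1.05509489e+02 -1.40545294e-02
  6.38718389e+01 -1.60006013e+00]
```

View pics/s1.png

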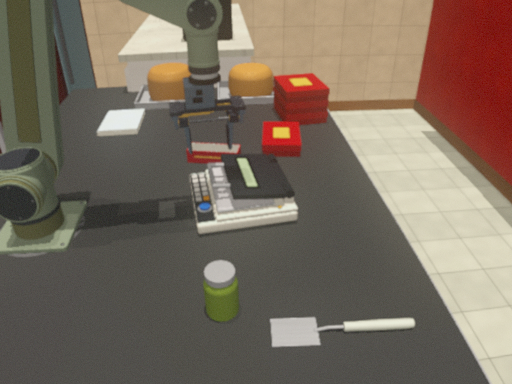

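```bash
python3 -m pendant '[{"delta_pos":[-0.4,0,0],"twist":[0,-0.3,0],"grip":40},{"delta_pos":[-0.4,0,0],"twist":[0,-0.3,0],"grip":40},{"delta_pos":[-0.4,0,0],"twist":[0,-0.3,0],"grip":40},{"delta_pos":[-0.4,2,0],"twist":[0,-0.3,0],"grip":40},{"delta_pos":[-0.4,4,0],"twist":[0,-0.3,0],"grip":40}]' 20
python3 -c "
from h import *
print(go([469,59,82],[-90,0,-82.8]))
grab('side','s2');grab('top','t2')
a=cv2.imread('pics/s2.png')[100:250,160:320]; cv2.imwrite('pics/s2c.png',cv2.resize(a,(640,600),interpolation=cv2.INTER_CUBIC))"
```

```text
time_s: 2.7
ee_pos: [469.6, 60.1, 140.0]
ee_rot: [-89.9, -0.0, -82.7]
force: [-0.5, -0.3, 0.2]
gripper_width: 53.6
(array([ 0.1 ,  5.8 , -0.09]), array([-0.11717613,  0.12387017,  0.01220965]))
```

View pics/s2c.png

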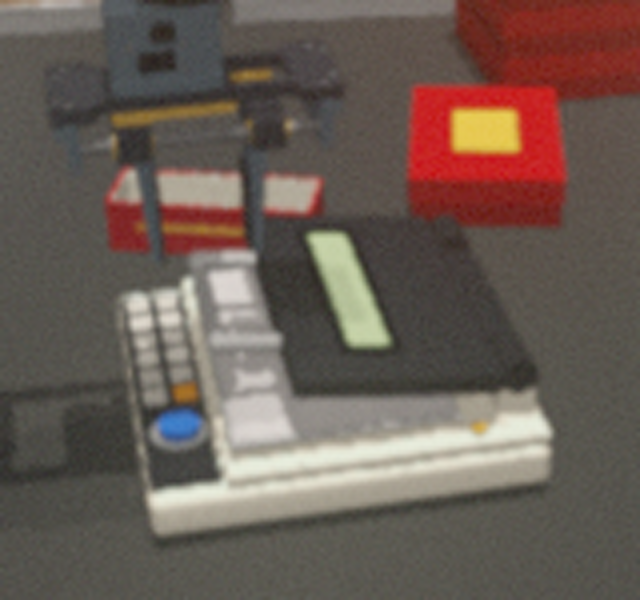

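View pics/t2.png

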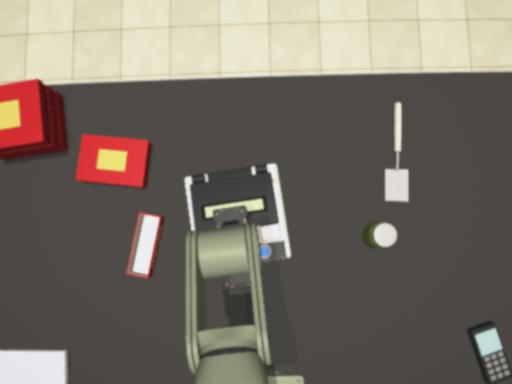

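```bash
python3 -m pendant '[{"delta_pos":[0,0,0],"twist":[0,0,0],"grip":38},{"delta_pos":[0,0,0],"twist":[0,0,0],"grip":38},{"delta_pos":[0,0,0],"twist":[0,0,0],"grip":38},{"delta_pos":[0,0,0],"twist":[0,0,0],"grip":38},{"delta_pos":[0,1.5,0],"twist":[0,0,0],"grip":38}]' 20
python3 -c "
from h import *
print(go([469,59,82],[-90,0,-82.8]))"
```

```text
time_s: 3.3
ee_pos: [470.9, 60.2, 126.8]
ee_rot: [-89.7, -0.0, -82.7]
force: [0.4, 0.9, 0.2]
gripper_width: 34.7
(array([ 0.09,  4.48, -0.23]), array([-0.31880438,  0.10973185,  0.01130276]))
```

```bash
python3 -m pendant '[{"delta_pos":[0,1.5,-0.1],"twist":[-0.3,0,0],"grip":38},{"delta_pos":[0,3,-0.2],"twist":[-0.3,0,0],"grip":38},{"delta_pos":[0,4.3,-0.2],"twist":[-0.3,0,0],"grip":38},{"delta_pos":[0,4.3,-0.2],"twist":[-0.3,0,0],"grip":10},{"delta_pos":[0,4.3,-0.2],"twist":[-0.3,0,0],"grip":0}]' 20
python3 -m pendant '[{"delta_pos":[0,0,0],"twist":[0,0,0],"grip":0},{"delta_pos":[0,0,0],"twist":[0,0,0],"grip":0},{"delta_pos":[0,0,0],"twist":[0,0,0],"grip":0},{"delta_pos":[0,0,0],"twist":[0,0,0],"grip":0},{"delta_pos":[0,0,0],"twist":[0,0,0],"grip":0}]' 20
python3 -c "
from h import *
print(state()['qpos'])
grab('side','s3')
a=cv2.imread('pics/s3.png')[100:250,160:320]; cv2.imwrite('pics/s3c.png',cv2.resize(a,(640,600),interpolation=cv2.INTER_CUBIC))"
```

```text
time_s: 3.8
ee_pos: [467.4, 59.7, 82.3]
ee_rot: [-90.3, -0.0, -82.7]
force: [0.4, 0.3, 0.3]
gripper_width: 21.6
time_s: 4.3
ee_pos: [467.5, 59.7, 82.3]
ee_rot: [-90.2, -0.0, -82.7]
force: [0.6, 0.0, 2.4]
gripper_width: 11.6
[ 5.89406782e+00  1.67693102e+01  1.13530077e+02 -1.68430907e-02
  4.99310867e+01 -1.40759121e+00]
```

View pics/s3c.png

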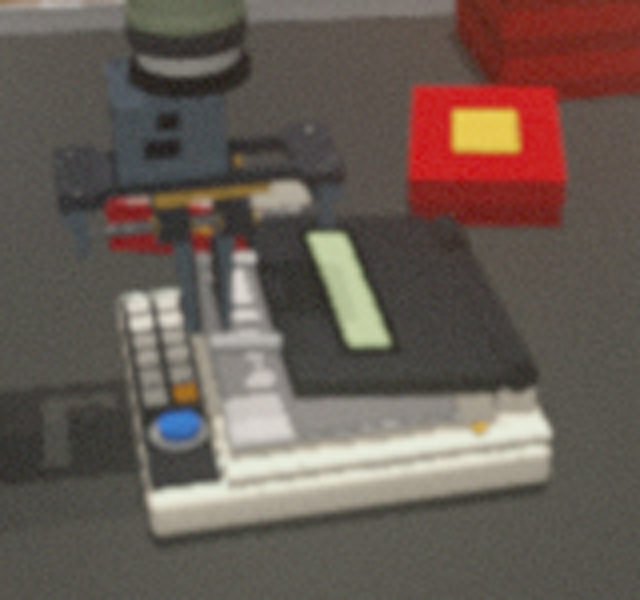

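```bash
python3 -c "
import numpy as np
for p in np.r_[.135:1.835:.085]: print(round(p,3),'fwd',round(18.83-19*np.cos(p),2),'y',-round(19*np.sin(p)-2.56,2))"
```

```text
0.135 fwd 0.0 y 0.0
0.22 fwd 0.29 y -1.59
0.305 fwd 0.71 y -3.15
0.39 fwd 1.26 y -4.66
0.475 fwd 1.93 y -6.13
0.56 fwd 2.73 y -7.53
0.645 fwd 3.65 y -8.86
0.73 fwd 4.67 y -10.11
0.815 fwd 5.8 y -11.27
0.9 fwd 7.02 y -12.32
0.985 fwd 8.33 y -13.27
1.07 fwd 9.71 y -14.11
1.155 fwd 11.16 y -14.82
1.24 fwd 12.66 y -15.41
1.325 fwd 14.21 y -15.87
1.41 fwd 15.79 y -16.19
1.495 fwd 17.39 y -16.39
1.58 fwd 19.0 y -16.44
1.665 fwd 20.62 y -16.36
1.75 fwd 22.22 y -16.14
```

```bash
python3 -m pendant '[{"delta_pos":[0,-1.59,0.29],"twist":[0,0,0],"grip":0},{"delta_pos":[0,-3.15,0.71],"twist":[0,0,0],"grip":0},{"delta_pos":[0,-4.66,1.26],"twist":[0,0,0],"grip":0},{"delta_pos":[0,-6.13,1.93],"twist":[0,0,0],"grip":0},{"delta_pos":[0,-7.53,2.73],"twist":[0,0,0],"grip":0}]' 20
python3 -c "
from h import *
print(go([467.5,59.7,82.3]))
grab('side','s4')
a=cv2.imread('pics/s4.png')[80:250,160:320]; cv2.imwrite('pics/s4c.png',cv2.resize(a,(640,600),interpolation=cv2.INTER_CUBIC))"
```

```text
time_s: 4.85
ee_pos: [490.9, 62.8, 155.4]
ee_rot: [-90.9, -0.0, -82.7]
force: [-4.9, 0.0, -5.1]
gripper_width: 11.6
(array([ 0.01,  7.35, -2.25]), None)
```

View pics/s4c.png

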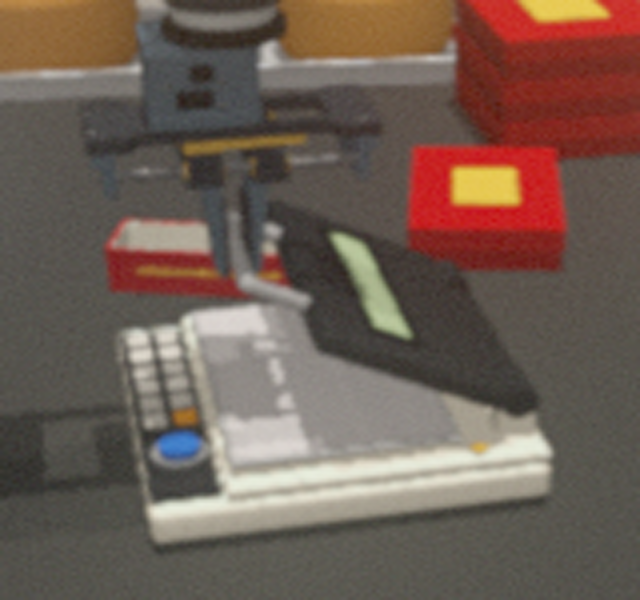

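```bash
python3 -m pendant '[{"delta_pos":[0,-1.33,0.92],"twist":[0,0,0],"grip":0},{"delta_pos":[0,-2.58,1.94],"twist":[0,0,0],"grip":0},{"delta_pos":[0,-3.74,3.07],"twist":[0,0,0],"grip":0},{"delta_pos":[0,-4.79,4.29],"twist":[0,0,0],"grip":0},{"delta_pos":[0,-5.74,5.6],"twist":[0,0,0],"grip":0}]' 20
python3 -c "
from h import *
print(go([467.5,59.7,82.3]))"
python3 -m pendant '[{"delta_pos":[0,-0.84,1.38],"twist":[0,0,0],"grip":0},{"delta_pos":[0,-1.55,2.83],"twist":[0,0,0],"grip":0},{"delta_pos":[0,-2.14,4.33],"twist":[0,0,0],"grip":0},{"delta_pos":[0,-2.6,5.88],"twist":[0,0,0],"grip":0},{"delta_pos":[0,-2.92,7.46],"twist":[0,0,0],"grip":0}]' 20
python3 -c "
from h import *
print(go([467.5,59.7,82.3]))
grab('side','s5')
a=cv2.imread('pics/s5.png')[50:250,150:330]; cv2.imwrite('pics/s5c.png',cv2.resize(a,(540,600),interpolation=cv2.INTER_CUBIC))"
```

```text
time_s: 5.4
ee_pos: [540.7, 69.2, 214.4]
ee_rot: [-91.6, -0.0, -82.7]
force: [-23.5, -3.1, 21.7]
gripper_width: 11.3
(array([ 1.000e-02,  1.342e+01, -7.000e+00]), None)
time_s: 5.9
ee_pos: [623.0, 79.8, 247.4]
ee_rot: [-90.3, -0.0, -82.7]
force: [-8.1, -1.1, 16.1]
gripper_width: 11.7
(array([ 1.000e-02,  1.660e+01, -1.558e+01]), None)
```

View pics/s5c.png

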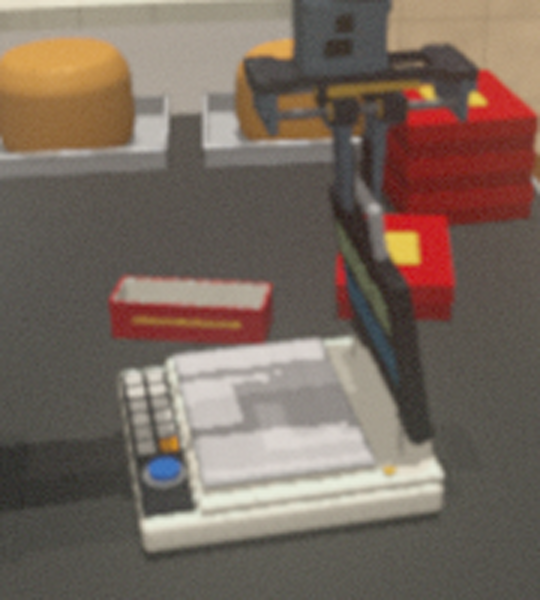

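```bash
python3 -m pendant '[{"delta_pos":[0,-0.4,1.6],"twist":[0,0,0],"grip":0},{"delta_pos":[0,-0.45,3.21],"twist":[0,0,0],"grip":0},{"delta_pos":[0,-0.37,4.83],"twist":[0,0,0],"grip":0},{"delta_pos":[0,-0.15,6.43],"twist":[0,0,0],"grip":0},{"delta_pos":[0,0.2,7.97],"twist":[0,0,0],"grip":0}]' 20
python3 -m pendant '[{"delta_pos":[0,0,0],"twist":[0,0,0],"grip":0},{"delta_pos":[0,0,0],"twist":[0,0,0],"grip":0},{"delta_pos":[0,0,0],"twist":[0,0,0],"grip":0},{"delta_pos":[0,0,0],"twist":[0,0,0],"grip":0},{"delta_pos":[0,0,0],"twist":[0,0,0],"grip":0}]' 20
python3 -c "
from h import *
print(go([467.5,59.7,82.3]))
grab('side','s6');grab('top','t6')
a=cv2.imread('pics/s6.png')[50:250,150:330]; cv2.imwrite('pics/s6c.png',cv2.resize(a,(540,600),interpolation=cv2.INTER_CUBIC))"
```

```text
time_s: 6.45
ee_pos: [703.0, 90.1, 241.5]
ee_rot: [-90.4, 0.0, -82.7]
force: [-3.8, -0.6, 4.4]
gripper_width: 11.8
time_s: 6.95
ee_pos: [704.2, 90.3, 240.9]
ee_rot: [-90.2, 0.0, -82.7]
force: [5.0, 1.3, 0.9]
gripper_width: 11.4
(array([ 2.000e-02,  1.593e+01, -2.382e+01]), None)
```

View pics/s6c.png

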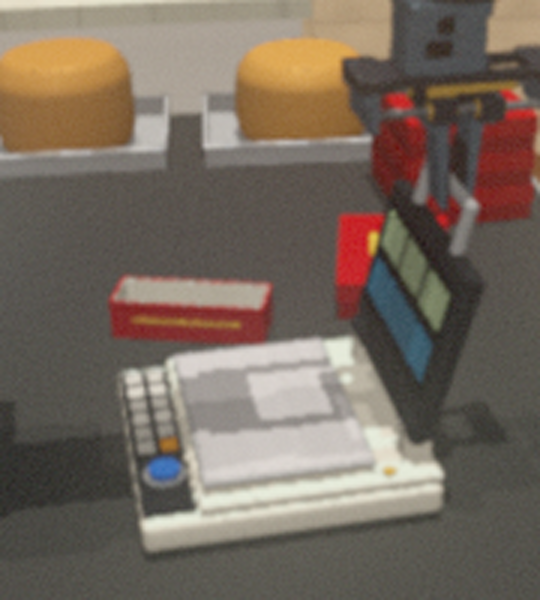

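```bash
python3 -m pendant '[{"delta_pos":[0,0,0],"twist":[0,0,0],"grip":40},{"delta_pos":[0,0,0],"twist":[0,0,0],"grip":40},{"delta_pos":[0,0,0],"twist":[0,0,0],"grip":40},{"delta_pos":[0,0,0],"twist":[0,0,0],"grip":40},{"delta_pos":[0,0,0],"twist":[0,0,0],"grip":40}]' 20
python3 -m pendant '[{"delta_pos":[0,-2,0],"twist":[0,0,0],"grip":60},{"delta_pos":[0,-4,0],"twist":[0,0,0],"grip":80},{"delta_pos":[0,-6,-1],"twist":[0,0,0],"grip":100},{"delta_pos":[0,-8,-4],"twist":[0,0,0],"grip":100},{"delta_pos":[0,-10,-8],"twist":[0,0,0],"grip":100}]' 20
python3 -c "
from h import *
grab('side','s7');grab('top','t7')
a=cv2.imread('pics/s7.png')[50:250,150:330]; cv2.imwrite('pics/s7c.png',cv2.resize(a,(540,600),interpolation=cv2.INTER_CUBIC))
d=np.load('pics/side%s.npy'%'0') if 0 else np.load('pics/s7.npy')
C=np.array([541.4,68.3]);a=np.radians(7.2)
P=np.array([px2w('side',U,V,d=d[V,U]) for U in range(265,312) for V in range(110,200) if d[V,U]>0])
q=P[:,:2]-C; S=np.c_[q@[np.cos(a),np.sin(a)],q@[-np.sin(a),np.cos(a)],P[:,2]]
for z in range(80,280,10):
  m=(abs(S[:,2]-z)<5)&(abs(S[:,1])<105)&(S[:,0]>80)&(S[:,0]<200)
  if m.sum()>3: print(z,m.sum(),np.percentile(S[m,0],[10,50,90]).round(1))
"
```

```text
time_s: 7.55
ee_pos: [703.2, 90.0, 240.4]
ee_rot: [-90.4, -0.0, -82.7]
force: [-0.2, 0.1, -0.6]
gripper_width: 36.6
time_s: 8.05
ee_pos: [624.6, 79.9, 340.5]
ee_rot: [-90.4, -0.0, -82.7]
force: [-0.0, -0.4, 0.3]
gripper_width: 73.8
80 143 [103.3 108.1 112.8]
90 88 [109.  110.7 111.6]
100 100 [111.1 112.4 113.7]
110 99 [113.1 114.6 116. ]
120 108 [115.8 116.9 118.2]
130 113 [118.  119.5 121.1]
140 107 [120.8 122.3 123.4]
150 124 [123.4 124.9 126.9]
160 113 [126.8 128.2 129.4]
170 113 [129.3 130.8 132.1]
180 114 [131.6 133.3 134.8]
190 127 [134.5 136.  137.7]
200 129 [137.5 139.4 140.7]
210 115 [140.6 142.3 143.6]
220 220 [142.9 147.3 155.6]
230 35 [148.4 151.5 157.6]
240 31 [151.4 154.4 159.5]
250 22 [155.1 158.5 163.8]
260 68 [157.2 159.8 165.7]
```

View pics/s7c.png

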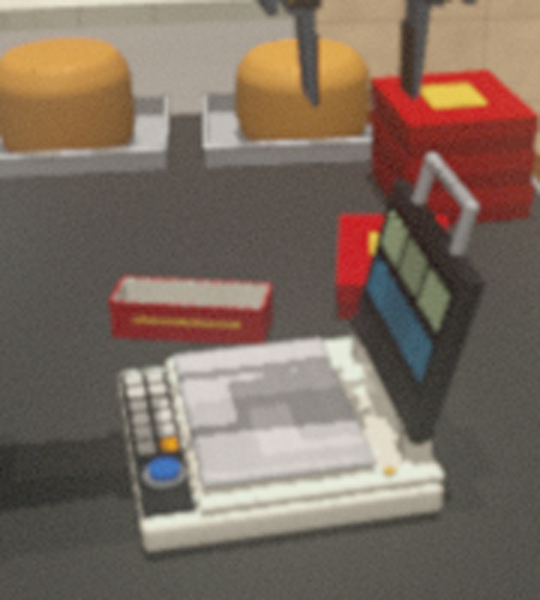

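View pics/t7.png

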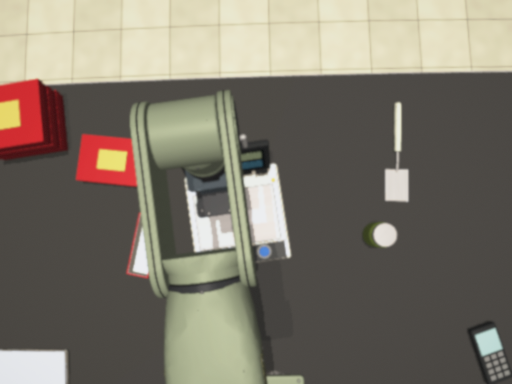

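```bash
python3 -c "
from h import *
for U,V in((107,63),(352,70),(348,103),(88,100)): print(px2w('side',170+U/5-.4,130+V/5-.4,z=45).round(1))
print(go([475,240,300],[-90,0,-12.5]))"
```

```text
[394.5 371.2  45. ]
[558.7 342.2  45. ]
[553.5 295.3  45. ]
[384.5 318.3  45. ]
(array([-17.78,   4.61, -12.54]), array([-4.68209963e-03, -7.01827625e+01,  1.81437096e-02]))
```

```bash
python3 -c "
from h import *
a=cv2.imread('pics/top0.png')[205:285,120:170]; cv2.imwrite('pics/c3.png',cv2.resize(a,(500,800)[:2],interpolation=cv2.INTER_CUBIC)[:600] if 0 else cv2.resize(a,(375,600),interpolation=cv2.INTER_CUBIC))
a=cv2.imread('pics/side0.png')[135:170,180:250]; cv2.imwrite('pics/c4.png',cv2.resize(a,(700,350),interpolation=cv2.INTER_CUBIC))
"
```

```text
(no output)
```

View pics/c3.png

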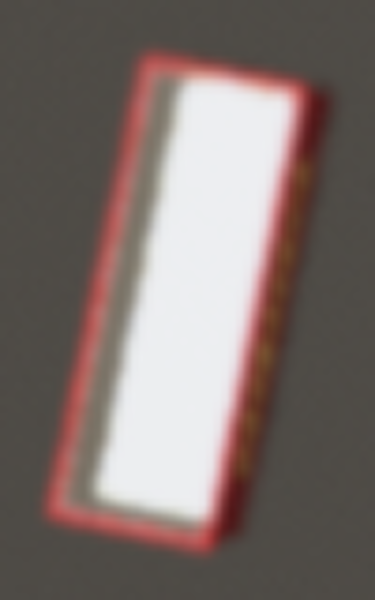

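View pics/c4.png

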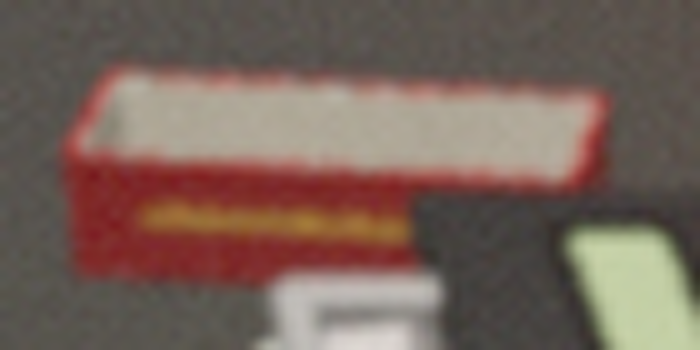

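```bash
python3 -c "
from h import *
b=np.array([px2w('top',120+U/7.5-.43,205+V/7.5-.43,z=45) for U,V in((144,53),(307,85),(214,550),(46,517))])
s=np.array([px2w('side',180+U/10-.45,135+V/10-.45,z=45) for U,V in((608,97),(582,187),(70,155),(115,70))])
for p in(b,s):
  l=(p[0]+p[1]-p[2]-p[3])/2; w=(p[0]+p[3]-p[1]-p[2])/2
  print(p.round(1)[:,:2].tolist(),p.mean(0).round(1),np.linalg.norm(l),np.linalg.norm(w),np.degrees(np.arctan2(l[1],l[0])),np.degrees(np.arctan2(w[1],w[0])))
"
```

```text
[[561.1, 337.2], [548.0, 276.8], [380.2, 312.2], [393.0, 374.1]] [470.6 325.1  45. ] 171.74784572732074 62.49122008535671 -12.146122876852985 78.05960439462373
[[559.6, 337.3], [547.7, 274.9], [382.6, 315.3], [394.5, 376.2]] [471.1 325.9  45. ] 169.8578671390316 62.78049780357051 -13.493308720539103 79.07790504891348
```

```bash
python3 -m pendant '[{"delta_pos":[-3,0,-2.5],"twist":[0,-7,0],"grip":100},{"delta_pos":[-6,0,-5],"twist":[0,-14,0],"grip":100},{"delta_pos":[-9,0.5,-7.5],"twist":[0,-21,0],"grip":100},{"delta_pos":[-12,1.5,-10],"twist":[0,-28,0],"grip":100},{"delta_pos":[-15,3,-11.5],"twist":[0,-35,0],"grip":100}]' 8
python3 -c "
from h import *
print(go([471,325.5,120],[-90,0,-12.1]))"
```

```text
time_s: 8.65
ee_pos: [490.3, 215.1, 311.9]
ee_rot: [-90.2, 0.1, -47.4]
force: [0.7, 0.1, -0.2]
gripper_width: 91.0
(array([-9.39, 19.2 ,  6.1 ]), array([  0.10717779, -35.30384213,  -0.18811287]))
```

```bash
python3 -m pendant '[{"delta_pos":[-2,3.5,1.2],"twist":[0,-7,0],"grip":100},{"delta_pos":[-4,7,2.4],"twist":[0,-14,0],"grip":100},{"delta_pos":[-6,10.5,3.7],"twist":[0,-21,0],"grip":100},{"delta_pos":[-8,14,5],"twist":[0,-28,0],"grip":100},{"delta_pos":[-9.4,17.5,6.1],"twist":[0,-35.3,0],"grip":100}]' 8
python3 -m pendant '[{"delta_pos":[0,1.5,0],"twist":[0,0,0],"grip":100},{"delta_pos":[0,1.5,0],"twist":[0,0,0],"grip":100},{"delta_pos":[0,1.5,0],"twist":[0,0,0],"grip":100},{"delta_pos":[0,1.5,0],"twist":[0,0,0],"grip":100},{"delta_pos":[0,1.5,0],"twist":[0,0,0],"grip":100}]' 8
python3 -c "
from h import *
print(go([471,325.5,12],[-90,0,-12.1]))
grab('side','s8');grab('top','t8')
a=cv2.imread('pics/s8.png')[50:250,130:310]; cv2.imwrite('pics/s8c.png',cv2.resize(a,(540,600),interpolation=cv2.INTER_CUBIC))
"
```

```text
time_s: 9.15
ee_pos: [472.0, 326.0, 134.8]
ee_rot: [-90.1, 0.3, -12.0]
force: [0.1, 0.7, 0.6]
gripper_width: 91.2
time_s: 9.65
ee_pos: [473.2, 324.6, 123.0]
ee_rot: [-90.0, 0.2, -12.4]
force: [-0.1, 0.4, -0.3]
gripper_width: 90.9
(array([-0.2 , 11.1 ,  0.04]), array([-0.00860144, -0.32589034, -0.16620864]))
```

View pics/s8c.png

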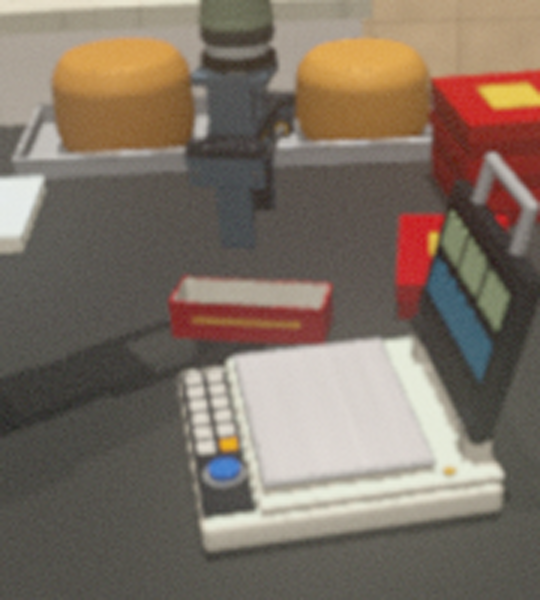

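```bash
python3 -c "
from h import *
p=np.array([px2w('side',130+U/3-.33,50+V/3-.33,z=58) for U,V in((232,358),(382,340),(432,466),(272,487))])
print(p.round(1),p.mean(0))"
python3 -m pendant '[{"delta_pos":[-0.2,2,0],"twist":[0,-0.3,0],"grip":100},{"delta_pos":[-0.2,4,0],"twist":[0,-0.3,0],"grip":100},{"delta_pos":[-0.2,6,0],"twist":[0,-0.3,0],"grip":100},{"delta_pos":[-0.2,7.5,0],"twist":[0,-0.3,0],"grip":100},{"delta_pos":[-0.2,8.5,0],"twist":[0,-0.3,0],"grip":100}]' 8
python3 -m pendant '[{"delta_pos":[0,1,0],"twist":[0,0,0],"grip":100},{"delta_pos":[0,2,0],"twist":[0,0,0],"grip":100},{"delta_pos":[0,2.6,0],"twist":[0,0,0],"grip":100},{"delta_pos":[0,2.6,0],"twist":[0,0,0],"grip":80},{"delta_pos":[0,2.6,0],"twist":[0,0,0],"grip":60}]' 8
python3 -m pendant '[{"delta_pos":[0,0,0],"twist":[0,0,0],"grip":60},{"delta_pos":[0,0,0],"twist":[0,0,0],"grip":55},{"delta_pos":[0,0,0],"twist":[0,0,0],"grip":50},{"delta_pos":[0,0,0],"twist":[0,0,0],"grip":45},{"delta_pos":[0,0,0],"twist":[0,0,0],"grip":40}]' 8
python3 -c "
from h import *
grab('side','s9')
a=cv2.imread('pics/s9.png')[50:250,130:310]; cv2.imwrite('pics/s9c.png',cv2.resize(a,(540,600),interpolation=cv2.INTER_CUBIC))
"
```

```text
[[452.  162.6  58. ]
 [601.  182.6  58. ]
 [623.3 -37.4  58. ]
 [487.5 -54.   58. ]] [540.96346851  63.44423557  58.        ]
time_s: 10.25
ee_pos: [469.7, 324.6, 36.0]
ee_rot: [-90.1, 0.3, -12.1]
force: [0.5, -0.9, 0.1]
gripper_width: 91.0
time_s: 10.75
ee_pos: [469.9, 325.0, 10.8]
ee_rot: [-90.1, 0.3, -12.1]
force: [-0.4, -0.3, -0.3]
gripper_width: 77.9
time_s: 11.25
ee_pos: [470.0, 325.1, 11.1]
ee_rot: [-90.1, 0.2, -12.1]
force: [0.9, -0.1, 2.8]
gripper_width: 59.8
```

View pics/s9c.png

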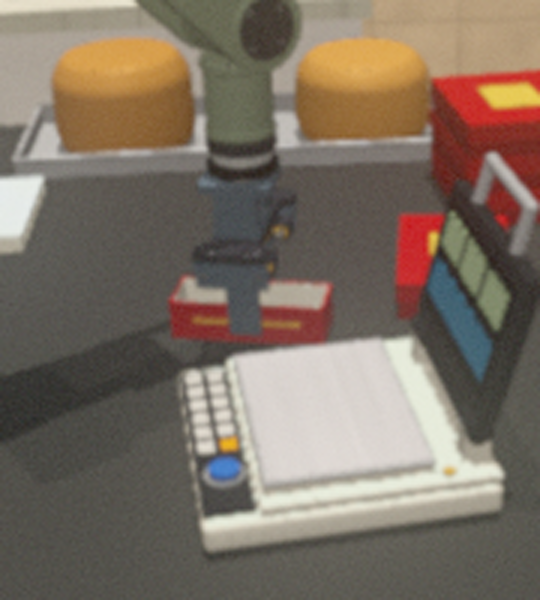

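```bash
python3 -m pendant '[{"delta_pos":[0,-2,0],"twist":[0,0,0],"grip":40},{"delta_pos":[0,-5,0],"twist":[0,0,0],"grip":40},{"delta_pos":[0,-8.5,0],"twist":[0,0,0],"grip":40},{"delta_pos":[0,-12,0],"twist":[0,0,0],"grip":40},{"delta_pos":[0,-15,0],"twist":[0,0,0],"grip":40}]' 10
python3 -c "
from h import *
print(go([541.4,68,161],[-90,0,-82.8]))
grab('side','s10')
a=cv2.imread('pics/s10.png')[50:250,130:310]; cv2.imwrite('pics/s10c.png',cv2.resize(a,(540,600),interpolation=cv2.INTER_CUBIC))
"
```

```text
time_s: 11.8
ee_pos: [470.4, 324.9, 162.1]
ee_rot: [-90.1, 0.3, -12.1]
force: [0.3, 1.0, -0.6]
gripper_width: 60.1
(array([ 12.32,   0.09, -23.64]), array([ 0.23508557, 70.71030777, -0.17347244]))
```

View pics/s10c.png

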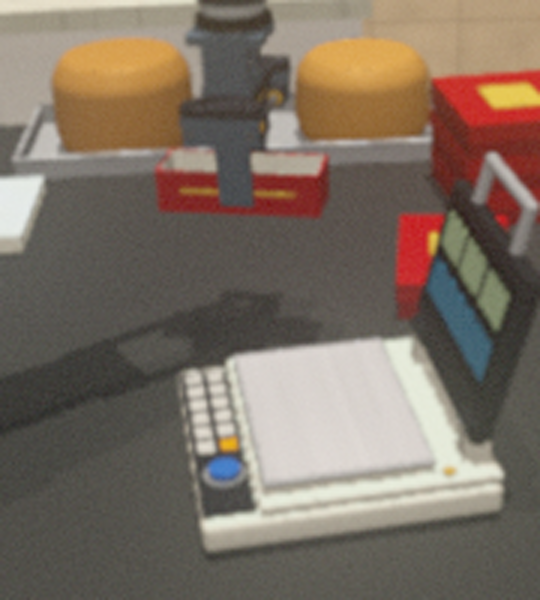

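```bash
python3 -m pendant '[{"delta_pos":[0.8,-0.5,-1.5],"twist":[0,5,0],"grip":40},{"delta_pos":[2,-1,-4],"twist":[0,12,0],"grip":40},{"delta_pos":[3.3,-1.5,-6.5],"twist":[0,20,0],"grip":40},{"delta_pos":[4.6,-2,-9],"twist":[0,28,0],"grip":40},{"delta_pos":[6,-2,-11.5],"twist":[0,36,0],"grip":40}]' 10
python3 -c "
from h import *
print(go([541.4,68,161],[-90,0,-82.8]))
"
```

```text
time_s: 12.35
ee_pos: [505.3, 199.0, 180.7]
ee_rot: [-90.2, 0.2, -48.4]
force: [0.3, 0.2, -1.3]
gripper_width: 60.1
(array([12.2 ,  1.96, -5.99]), array([ 0.26849967, 34.40190843, -0.08115293]))
```

```bash
python3 -m pendant '[{"delta_pos":[2.5,0,-1.2],"twist":[0,8,0],"grip":40},{"delta_pos":[5,0,-2.4],"twist":[0,16,0],"grip":40},{"delta_pos":[8,0.3,-3.9],"twist":[0,24,0],"grip":40},{"delta_pos":[10.5,0.8,-5.2],"twist":[0,30,0],"grip":40},{"delta_pos":[12.2,1.5,-6],"twist":[0,34.4,0],"grip":40}]' 10
python3 -m pendant '[{"delta_pos":[0,1,0],"twist":[0,0,0],"grip":40},{"delta_pos":[0,2,0],"twist":[0,0,0],"grip":40},{"delta_pos":[0,2.5,0],"twist":[0,0,0],"grip":40},{"delta_pos":[0,2.5,0],"twist":[0,0,0],"grip":40},{"delta_pos":[0,2.5,0],"twist":[0,0,0],"grip":40}]' 10
python3 -c "
from h import *
print(go([541.4,68,69.5],[-90,0,-82.8]))
grab('side','s11');grab('top','t11')
a=cv2.imread('pics/s11.png')[50:250,130:310]; cv2.imwrite('pics/s11c.png',cv2.resize(a,(540,600),interpolation=cv2.INTER_CUBIC))
"
```

```text
time_s: 12.85
ee_pos: [542.1, 67.2, 164.9]
ee_rot: [-90.3, -0.0, -82.8]
force: [0.9, 0.3, -0.2]
gripper_width: 59.8
time_s: 13.35
ee_pos: [541.8, 69.9, 140.5]
ee_rot: [-90.3, 0.0, -82.4]
force: [-0.1, 0.6, -0.5]
gripper_width: 60.2
(array([ 0.18,  7.1 , -0.02]), array([ 0.2974573 ,  0.39550288, -0.00117134]))
```

View pics/s11c.png

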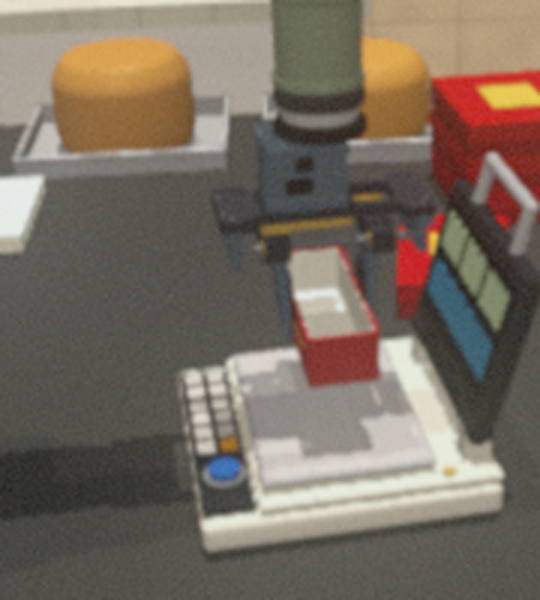

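```bash
python3 -m pendant '[{"delta_pos":[0.2,1.3,0],"twist":[0,0.3,0],"grip":40},{"delta_pos":[0.2,2.6,0],"twist":[0,0.3,0],"grip":40},{"delta_pos":[0.2,3.9,0],"twist":[0,0.3,0],"grip":40},{"delta_pos":[0.2,5.2,0],"twist":[0,0.3,0],"grip":40},{"delta_pos":[0.2,6.3,0],"twist":[0,0.3,0],"grip":40}]' 10
python3 -m pendant '[{"delta_pos":[0,0.2,0],"twist":[0,0,0],"grip":40},{"delta_pos":[0,0.4,0],"twist":[0,0,0],"grip":40},{"delta_pos":[0,0.5,0],"twist":[0,0,0],"grip":40},{"delta_pos":[0,0.6,0],"twist":[0,0,0],"grip":40},{"delta_pos":[0,0.6,0],"twist":[0,0,0],"grip":40}]' 10
python3 -c "
from h import *
print(go([541.4,68,69.5],[-90,0,-82.8]))
grab('side','s12');grab('top','t12')
a=cv2.imread('pics/s12.png')[50:250,130:310]; cv2.imwrite('pics/s12c.png',cv2.resize(a,(540,600),interpolation=cv2.INTER_CUBIC))
"
```

```text
time_s: 13.95
ee_pos: [541.9, 67.3, 77.2]
ee_rot: [-90.3, -0.0, -82.8]
force: [0.4, -0.4, -1.0]
gripper_width: 59.9
time_s: 14.45
ee_pos: [541.9, 67.0, 71.7]
ee_rot: [-90.3, -0.0, -82.8]
force: [-0.3, 0.6, -0.1]
gripper_width: 59.6
(array([-0.1 ,  0.22, -0.04]), array([0.26166866, 0.01150443, 0.00803994]))
```

View pics/s12c.png

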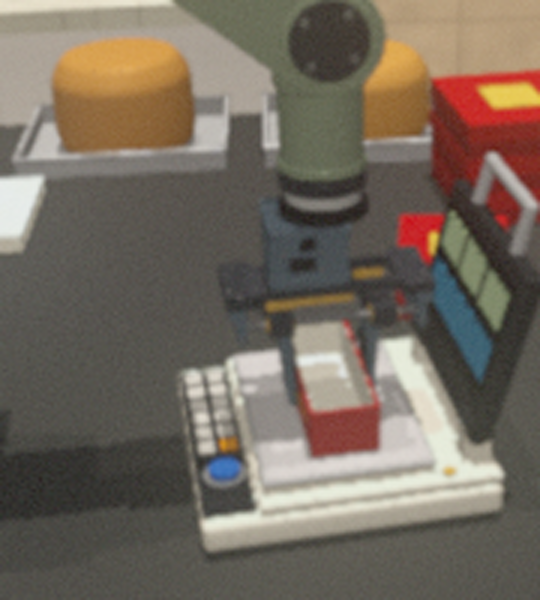

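```bash
python3 -m pendant '[{"delta_pos":[0,0.05,0],"twist":[0,0,0],"grip":40},{"delta_pos":[0,0.1,0],"twist":[0,0,0],"grip":40},{"delta_pos":[0,0.15,0],"twist":[0,0,0],"grip":40},{"delta_pos":[0,0.2,0],"twist":[0,0,0],"grip":40},{"delta_pos":[0,0.2,0],"twist":[0,0,0],"grip":40}]' 10
python3 -m pendant '[{"delta_pos":[0,0.05,0],"twist":[0,0,0],"grip":40},{"delta_pos":[0,0.1,0],"twist":[0,0,0],"grip":40},{"delta_pos":[0,0.1,0],"twist":[0,0,0],"grip":40},{"delta_pos":[0,0.1,0],"twist":[0,0,0],"grip":40},{"delta_pos":[0,0.1,0],"twist":[0,0,0],"grip":40}]' 10
```

```text
time_s: 15.05
ee_pos: [541.7, 67.0, 69.4]
ee_rot: [-90.3, -0.0, -82.8]
force: [-0.5, -0.1, -0.7]
gripper_width: 59.9
time_s: 15.55
ee_pos: [541.9, 66.9, 69.2]
ee_rot: [-90.3, -0.0, -82.8]
force: [-2.0, -0.7, 4.5]
gripper_width: 59.9
```

```bash
python3 -m pendant '[{"delta_pos":[0,-0.05,0],"twist":[0,0,0],"grip":66},{"delta_pos":[0,-0.05,0],"twist":[0,0,0],"grip":70},{"delta_pos":[0,-0.05,0],"twist":[0,0,0],"grip":78},{"delta_pos":[0,-0.05,0],"twist":[0,0,0],"grip":90},{"delta_pos":[0,-0.05,0],"twist":[0,0,0],"grip":90}]' 10
python3 -m pendant '[{"delta_pos":[0,-1,0],"twist":[0,0,0],"grip":90},{"delta_pos":[0,-3,0],"twist":[0,0,0],"grip":90},{"delta_pos":[0,-6,0],"twist":[0,0,0],"grip":90},{"delta_pos":[0,-9,0],"twist":[0,0,0],"grip":90},{"delta_pos":[0,-12,0],"twist":[0,0,0],"grip":90}]' 10
python3 -c "
from h import *
print(go([447,-4,120],[-90,0,-82.8]))
grab('side','s13');grab('top','t13')
a=cv2.imread('pics/s13.png')[50:250,130:310]; cv2.imwrite('pics/s13c.png',cv2.resize(a,(540,600),interpolation=cv2.INTER_CUBIC))
"
```

```text
time_s: 16.05
ee_pos: [541.7, 67.1, 68.7]
ee_rot: [-90.3, -0.0, -82.8]
force: [0.6, 0.1, 0.1]
gripper_width: 81.5
time_s: 16.55
ee_pos: [542.3, 67.2, 190.9]
ee_rot: [-90.3, -0.0, -82.8]
force: [1.3, -1.0, -0.5]
gripper_width: 81.8
(array([  5.86,   7.13, -10.31]), array([0.26069434, 0.01200667, 0.00317534]))
```

View pics/s13c.png

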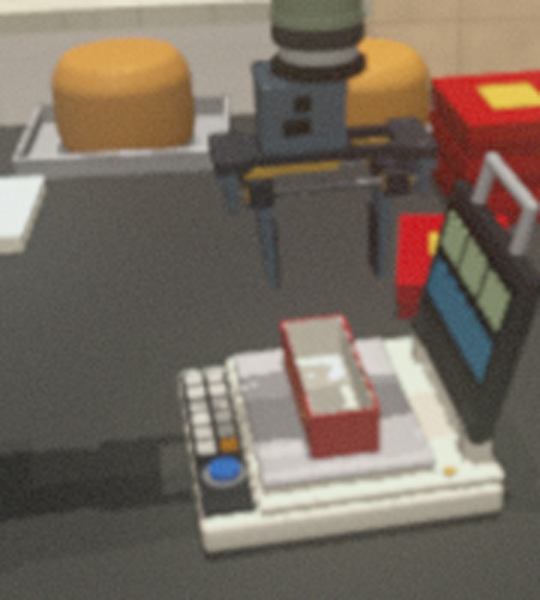

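```bash
python3 -m pendant '[{"delta_pos":[1.5,0,-2.5],"twist":[0,0,0],"grip":0},{"delta_pos":[3,0,-5],"twist":[0,0,0],"grip":0},{"delta_pos":[4.4,0,-7.5],"twist":[0,0,0],"grip":0},{"delta_pos":[5.9,0,-10.3],"twist":[0,0,0],"grip":0},{"delta_pos":[5.9,0,-10.3],"twist":[0,0,0],"grip":0}]' 20
python3 -m pendant '[{"delta_pos":[0,2,0],"twist":[0.3,0,0],"grip":0},{"delta_pos":[0,4,0],"twist":[0.3,0,0],"grip":0},{"delta_pos":[0,6,0],"twist":[0.3,0,0],"grip":0},{"delta_pos":[0,8,0],"twist":[0.3,0,0],"grip":0},{"delta_pos":[0,10,0],"twist":[0.3,0,0],"grip":0}]' 20
python3 -m pendant '[{"delta_pos":[0,0,0],"twist":[0,0,0],"grip":0},{"delta_pos":[0,0,0],"twist":[0,0,0],"grip":0},{"delta_pos":[0,0,0],"twist":[0,0,0],"grip":0},{"delta_pos":[0,0,0],"twist":[0,0,0],"grip":0},{"delta_pos":[0,0,0],"twist":[0,0,0],"grip":0}]' 20
python3 -c "
from h import *
print(go([447,-4,46],[-90,0,-82.8]))
grab('side','s14')
a=cv2.imread('pics/s14.png')[90:250,150:310]; cv2.imwrite('pics/s14c.png',cv2.resize(a,(600,600),interpolation=cv2.INTER_CUBIC))
"
```

```text
time_s: 17.15
ee_pos: [444.0, -5.6, 189.1]
ee_rot: [-90.5, -0.0, -82.9]
force: [0.6, 0.3, -0.3]
gripper_width: 45.2
time_s: 17.65
ee_pos: [447.6, -4.0, 88.5]
ee_rot: [-90.0, 0.0, -82.8]
force: [-0.4, -0.0, 0.1]
gripper_width: 4.6
time_s: 18.15
ee_pos: [447.6, -4.4, 90.2]
ee_rot: [-89.9, -0.0, -82.8]
force: [0.2, -0.3, 0.3]
gripper_width: 0.5
(array([-0.05,  4.42, -0.06]), array([-0.09473409,  0.01412529,  0.02088979]))
```

View pics/s14c.png

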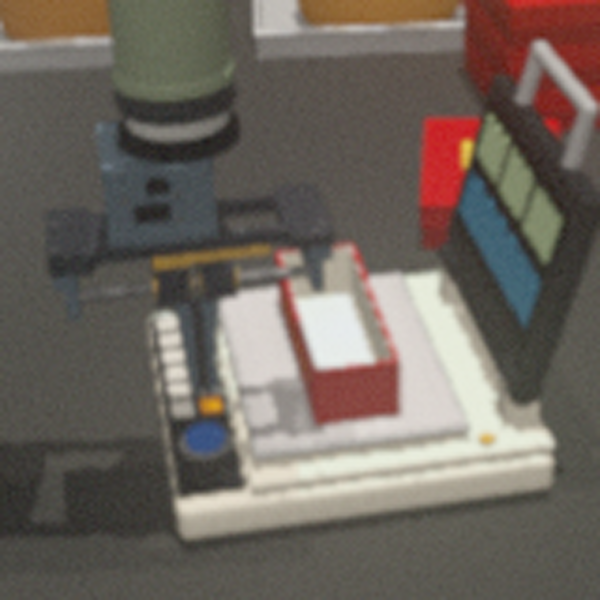

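```bash
python3 -m pendant '[{"delta_pos":[0,-3,0],"twist":[0,0,0],"grip":0},{"delta_pos":[0,-5,0],"twist":[0,-7,0],"grip":0},{"delta_pos":[0,-5,0],"twist":[0,-15,0],"grip":0},{"delta_pos":[0,-5,0],"twist":[0,-23,0],"grip":0},{"delta_pos":[0,-5,0],"twist":[0,-31,0],"grip":0}]' 20
python3 -m pendant '[{"delta_pos":[0,0,0],"twist":[0,-8,0],"grip":0},{"delta_pos":[0,0,0],"twist":[0,-16,0],"grip":0},{"delta_pos":[0,0,0],"twist":[0,-24,0],"grip":0},{"delta_pos":[0,0,0],"twist":[0,-32,0],"grip":0},{"delta_pos":[0,0,0],"twist":[0,-40,0],"grip":0}]' 20
python3 -m pendant '[{"delta_pos":[0,0,0],"twist":[0,-8,0],"grip":0},{"delta_pos":[0,0,0],"twist":[0,-15,0],"grip":0},{"delta_pos":[0,0,0],"twist":[0,-19,0],"grip":0},{"delta_pos":[0,0,0],"twist":[0,-19,0],"grip":0},{"delta_pos":[0,0,0],"twist":[0,-19,0],"grip":0}]' 20
python3 -c "
from h import *
print(state()['qpos'])
print(go([447,-4,46],[-90,0,7.2]))
"
```

```text
time_s: 18.7
ee_pos: [447.2, -4.4, 140.0]
ee_rot: [-90.0, -0.0, -51.5]
force: [-0.0, 0.4, -0.8]
gripper_width: 0.7
time_s: 19.2
ee_pos: [447.1, -4.4, 139.8]
ee_rot: [-90.0, -0.0, -11.5]
force: [-0.4, 0.4, -0.2]
gripper_width: 0.7
time_s: 19.7
ee_pos: [447.1, -4.4, 139.7]
ee_rot: [-90.0, -0.0, 7.1]
force: [-0.7, -0.4, -1.0]
gripper_width: 0.4
[-2.03702129e+00  1.06691511e+01  1.12041620e+02 -4.63013210e-03
  5.72685850e+01 -9.91537575e+01]
(array([-0.  ,  9.37,  0.04]), array([ 0.00714422, -0.08076101,  0.01975591]))
```

Descend to about 6 mm above the key and look.

```bash
python3 -m pendant '[{"delta_pos":[0,2,0],"twist":[0,0,0],"grip":0},{"delta_pos":[0,4,0],"twist":[0,0,0],"grip":0},{"delta_pos":[0,6,0],"twist":[0,0,0],"grip":0},{"delta_pos":[0,7.8,0],"twist":[0,0,0],"grip":0},{"delta_pos":[0,8.8,0],"twist":[0,0,0],"grip":0}]' 20
python3 -c "
from h import *
print(go([447,-4,46],[-90,0,7.2]))
grab('side','s15')
a=cv2.imread('pics/s15.png')[90:250,150:310]; cv2.imwrite('pics/s15c.png',cv2.resize(a,(600,600),interpolation=cv2.INTER_CUBIC))
"
```

```text
time_s: 20.2
ee_pos: [446.3, -4.4, 50.3]
ee_rot: [-90.0, 0.1, 7.2]
force: [0.4, 0.4, -0.2]
gripper_width: 0.6
(array([0.07, 0.43, 0.03]), array([-0.01178644, -0.04735582, -0.10434075]))
```

View pics/s15c.png

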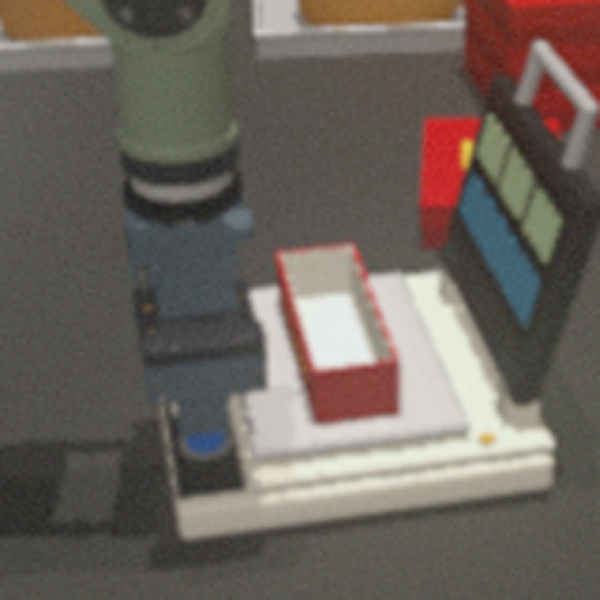

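```bash
python3 -m pendant '[{"delta_pos":[0,0.2,0],"twist":[0,0,0],"grip":0},{"delta_pos":[0,0.4,0],"twist":[0,0,0],"grip":0},{"delta_pos":[0,0.6,0],"twist":[0,0,0],"grip":0},{"delta_pos":[0,0.7,0],"twist":[0,0,0],"grip":0},{"delta_pos":[0,0.7,0],"twist":[0,0,0],"grip":0}]' 20
python3 -m pendant '[{"delta_pos":[0,0.05,0],"twist":[0,0,0],"grip":0},{"delta_pos":[0,0.1,0],"twist":[0,0,0],"grip":0},{"delta_pos":[0,0.15,0],"twist":[0,0,0],"grip":0},{"delta_pos":[0,0.15,0],"twist":[0,0,0],"grip":0},{"delta_pos":[0,0.15,0],"twist":[0,0,0],"grip":0}]' 20
```

```text
time_s: 20.75
ee_pos: [447.7, -4.4, 45.0]
ee_rot: [-90.0, -0.1, 7.2]
force: [0.6, -0.8, 3.0]
gripper_width: 0.4
time_s: 21.25
ee_pos: [447.7, -4.4, 43.2]
ee_rot: [-90.0, -0.1, 7.2]
force: [2.5, -0.1, 3.8]
gripper_width: 0.5
```

```bash
python3 -m pendant '[{"delta_pos":[0,0.05,0],"twist":[0,0,0],"grip":0},{"delta_pos":[0,0.1,0],"twist":[0,0,0],"grip":0},{"delta_pos":[0,0.15,0],"twist":[0,0,0],"grip":0},{"delta_pos":[0,0.15,0],"twist":[0,0,0],"grip":0},{"delta_pos":[0,0.15,0],"twist":[0,0,0],"grip":0}]' 20
python3 -m pendant '[{"delta_pos":[0,0.05,0],"twist":[0,0,0],"grip":0},{"delta_pos":[0,0.1,0],"twist":[0,0,0],"grip":0},{"delta_pos":[0,0.1,0],"twist":[0,0,0],"grip":0},{"delta_pos":[0,0.1,0],"twist":[0,0,0],"grip":0},{"delta_pos":[0,0.1,0],"twist":[0,0,0],"grip":0}]' 20
```

```text
time_s: 21.75
ee_pos: [447.7, -4.4, 42.2]
ee_rot: [-90.0, -0.1, 7.2]
force: [0.4, 0.1, 9.2]
gripper_width: 0.6
time_s: 22.25
ee_pos: [447.8, -4.4, 42.1]
ee_rot: [-90.0, -0.1, 7.2]
force: [-0.3, 0.7, 18.3]
gripper_width: 0.5
```

Force rising at constant height: the key is at its stop. Retract straight up and check.

```bash
python3 -m pendant '[{"delta_pos":[0,-0.5,0],"twist":[0,0,0],"grip":0},{"delta_pos":[0,-2,0],"twist":[0,0,0],"grip":0},{"delta_pos":[0,-5,0],"twist":[0,0,0],"grip":0},{"delta_pos":[0,-9,0],"twist":[0,0,0],"grip":0},{"delta_pos":[0,-13,0],"twist":[0,0,0],"grip":0}]' 20
python3 -m pendant '[{"delta_pos":[4,-2,0],"twist":[0,0,0],"grip":0},{"delta_pos":[8,-4,0],"twist":[0,0,0],"grip":0},{"delta_pos":[8,-4,-5],"twist":[0,0,0],"grip":0},{"delta_pos":[8,-4,-5],"twist":[0,0,0],"grip":0},{"delta_pos":[8,-4,-5],"twist":[0,0,0],"grip":0}]' 20
python3 -c "
from h import *
print(state()['ee_pos'])"
```

```text
time_s: 22.75
ee_pos: [444.8, -4.3, 170.5]
ee_rot: [-90.0, 0.3, 7.2]
force: [1.7, 0.6, -0.3]
gripper_width: 0.3
time_s: 23.25
ee_pos: [531.1, -44.4, 209.0]
ee_rot: [-89.9, 0.3, 7.1]
force: [0.1, -1.4, -0.1]
gripper_width: 0.3
[531.12927594 -44.36542183 208.9756332 ]
```

```bash
python3 -m pendant '[{"delta_pos":[-4,0,3],"twist":[0,0,0],"grip":0},{"delta_pos":[-8,0,6],"twist":[0,0,0],"grip":0},{"delta_pos":[-11,0,10],"twist":[0,0,0],"grip":0},{"delta_pos":[-13,0,14],"twist":[0,0,0],"grip":0},{"delta_pos":[-14,0,16],"twist":[0,0,0],"grip":0}]' 20
python3 -m pendant '[{"delta_pos":[0,0,0],"twist":[0,0,0],"grip":0},{"delta_pos":[0,0,0],"twist":[0,0,0],"grip":0},{"delta_pos":[0,0,0],"twist":[0,0,0],"grip":0},{"delta_pos":[0,0,0],"twist":[0,0,0],"grip":0},{"delta_pos":[0,0,0],"twist":[0,0,0],"grip":0}]' 20
python3 -c "
from h import *
grab('side','s16');grab('top','t16')
a=cv2.imread('pics/s16.png')[90:250,150:310]; cv2.imwrite('pics/s16c.png',cv2.resize(a,(600,600),interpolation=cv2.INTER_CUBIC))
a=cv2.imread('pics/t16.png')[120:290,160:320]; cv2.imwrite('pics/t16c.png',cv2.resize(a,(564,600),interpolation=cv2.INTER_CUBIC))
"
```

```text
time_s: 23.75
ee_pos: [369.2, 99.1, 209.7]
ee_rot: [-89.9, 0.2, 7.3]
force: [2.1, -0.0, 0.3]
gripper_width: 0.6
time_s: 24.25
ee_pos: [374.1, 96.6, 210.3]
ee_rot: [-90.0, 0.0, 7.1]
force: [0.3, -1.2, -0.7]
gripper_width: 0.7
```

View pics/s16c.png

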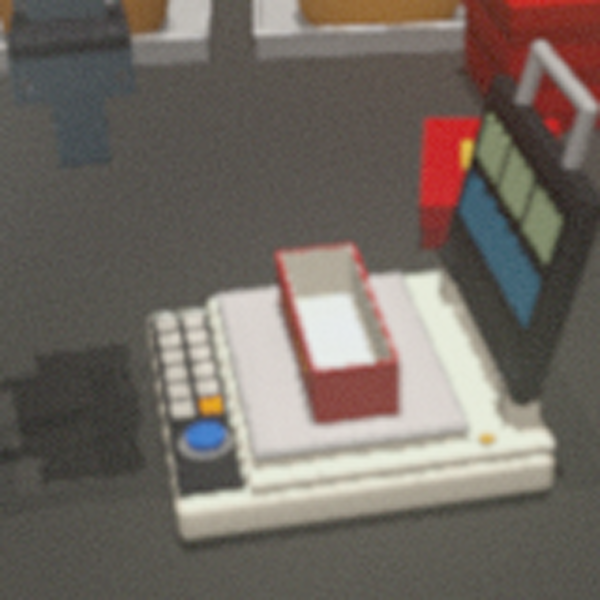

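View pics/t16c.png

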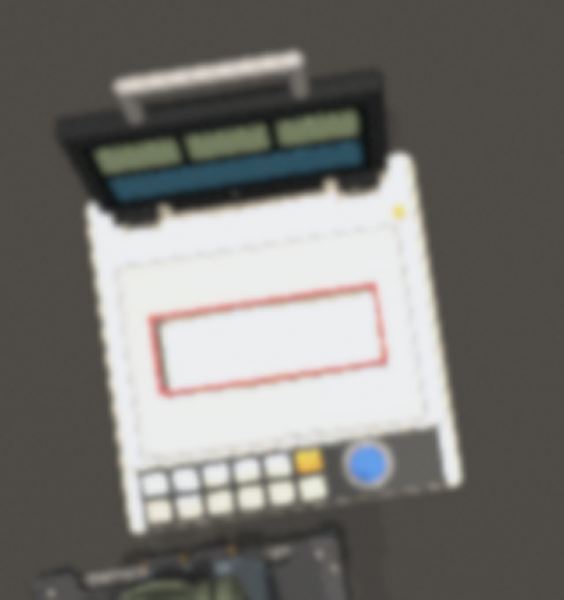

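```bash
python3 -c "
from h import *
T=lambda u,v,z:px2w('top',160+u/3.527-.36,120+v/3.527-.36,z=z)
b=np.mean([T(152,317,103),T(375,285,103),T(387,362,103),T(162,394,103)],0)
p=np.mean([T(115,266,58),T(395,225,58),T(428,412,58),T(140,458,58)],0); print(b.round(1),p.round(1))
job.job_done(); print(state()['time_s'])"
```

```text
[541.2  65.9 103. ] [542.5  68.8  58. ]
the job is handed in; nothing more can be done
the job is handed in; nothing more can be done
```

I raised the display, stood the empty box on the pan, pressed the tare key, and handed the job in at about 24 s of the 72 s allowed. `job_done` gives no verdict, so these are my own last checks:

- **Display:** let go leaning back about 15.2° (1.836 rad), from depth readings taken just after I let go. It looks unchanged in the final pictures, but I did not measure it again at the end.
- **Box:** lowered until it touched the pan (4.5 N contact force), then released. In the final picture its centre is about 3 mm from the pan's middle, and its long side lines up with the scale's left–right line.
- **Tare key:** pressed with the box already released. The tool stopped at a height of about 42 mm, and the force rose to 18 N with no further travel, so I take it the key reached its stop. The key looks up again in the final picture, though I did not measure its height.
- **Other things:** I planned the moves to stay clear of the jar, filled box and spatula. The filled box looks unmoved in the final close-up; the jar and spatula were outside it.

After the press, I retracted the tool and made one sideways move in the wrong direction. It passed at about 209 mm height, clear of everything, and then went back. Earlier, I turned the gripper a quarter turn before pressing so that its body would not come down on the box. No check failed; one early side-camera reading put the pan's middle 5 mm off, but the final top-camera reading agreed with the position I used.

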